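Sweep the small spacer washers through the sizing gate

TASK

A mixed lot of spacer washers is waiting to be sorted on the plywood sizing tray, whose gate lets only the small size through. With the fingertips, sweep the three small steel ones through the narrow gate one at a time so that each drops into the slot behind it; leave the large brass one on the tray deck. Do not pick up any washer or stand it on edge, and do not shift the jar, the glue bottle or the red pliers on the bench.

Things in the scene. Friction and masses are not known exactly. Their poses are not given: they have to be found in the camera images.
- sizer: Plywood sizing tray fixed to the bench. Flat green deck 60 mm above the bench, x -205 to 0, y -135 to 135 mm in its frame, inside rails 16 mm higher. Origin: on the bench top below the middle of the drop edge (x = 0) where the deck ends at the gate; x points off the deck through the gate into the slot, z up. Washers start flat at x -145 to -100 mm, y within 90 mm of the middle.
- gate (a point): Middle of the gate, at deck height (60 mm above the bench), x -3 mm in the tray's frame, same axes. Gate: 44 mm wide (along y), between two dark steel cheeks x -8 to 0 mm, 18 mm above the deck. Two aluminium fences 16 mm high funnel into it: their inner faces run from x -66, y +-135 mm to x -6, y +-22 mm (tray frame).
- slot (a point): Middle of the slot's opening, at deck height, x 40 mm in the tray's frame, same axes. The slot is an open-topped pocket behind the drop edge: x 0 to 80 mm, y -28 to 28 mm, its floor 54 mm below the deck, its walls 10 mm above the deck. A washer tips in once its middle is pushed 5 to 15 mm past the edge.
- spacer_a: A bright plain steel spacer washer, a flat ring: 36 mm outside diameter, 17 mm bore, 8 mm thick, 45 g (varies), lying flat on the tray's deck. Origin: centre of its underside (on deck: 60 mm above the bench).
- spacer_b: A bright plain steel spacer washer, a flat ring: 36 mm outside diameter, 17 mm bore, 8 mm thick, 45 g (varies), lying flat on the tray's deck. Origin: centre of its underside (on deck: 60 mm above the bench).
- spacer_c: A bright plain steel spacer washer, a flat ring: 36 mm outside diameter, 17 mm bore, 8 mm thick, 45 g (varies), lying flat on the tray's deck. Origin: centre of its underside (on deck: 60 mm above the bench).
- spacer_big: The large brass spacer washer: 50 mm outside diameter, 21 mm bore, 8 mm thick, 90 g; too wide for the gate and stays on the deck. Origin: centre of its underside.
- jar: White jar with a black lid, 62 mm across, 80 mm high, standing loose on the bench beyond the slot end of the tray. Origin: centre of its underside.
- pliers_red: Pliers with red handles, 169 x 150 x 14 mm, lying loose on the bench to the left of the tray. Origin: centre of the underside.
- glue_bottle: White glue bottle with a red tip, 48 mm across, 134 mm high, standing loose on the bench at the far left of the tray. Origin: centre of its underside.

How it is judged:
By the outcome, as a careful person would: the job done as asked, in the order asked, and still so for the second after the job is handed in, with the robot touching nothing.
It also fails if it takes over 58 s, if anything falls off the work surface, if the arm or the gripper's body presses on something with over 40 N, if the wrist force passes 120 N, or if a joint passes its speed limit or range.

ROBOT

A 6-joint arm with a two-finger parallel gripper is mounted at the origin on a cart in front of the work surface, level with it; the furniture and walls round the work are solid. World frame = base frame: x ahead of the robot, y to its left, z up, the work surface at z = 0. Lengths are in m, angles in rad, forces in N, time in s.
With the tool pointing down it reaches from about 0.225 to 0.875 m from the base axis. Payload 3.4 kg.
Tool frame: the origin (TCP) lies between the finger pads; the fingertips stand 19 mm ahead of it and the grasp point (between the pads) is the TCP; z points along the fingers, y is the line along which they close (so a half turn about z gives the same grasp; the last joint's range is limited). The gripper opens to 85 mm and grips with 20 to 120 N. Pads are 22 mm wide; open, the fingers measure 114 mm over their backs; the gripper's body (76 mm by 85 mm) begins 54 mm behind the grasp point. The pads swing forward as they close: fully open they stand 13 mm farther back than shut.
Start: joints at [-1.456, 0.276, 1.505, -0, 1.361, -0.121], TCP at [0.134, -0.559, 0.25] pointing down, gripper open.
Joint ranges: [-2.89, 2.89], [-0.75, 2.08], [0.22, 2.7], [-1.18, 4.32], [0.11, 2.71], [-2.7, 2.7]. Speed limits (rad/s): [2.57, 2.57, 3.14, 3.14, 3.14, 3.14].

INTERFACE

Orientations are given as a unit quaternion [w, x, y, z].
In Python, from rig import get_state, imaging, ticket gives the robot as it stands. The module is installed in compiled form; this text tells all that it offers.
- The arm moves only by the shell command python3 -m inch 'ROWS' [FORCE]. ROWS is JSON, a list of rows, each an object with "claw": the opening, from -1 (shut) to 1 (fully open); "travel": the shift along the world's x, y, z in units of 200 mm (1.0 is 200 mm), a list of three; "turn": the turn about the world's z in units of 180 degrees (1.0 is 180 degrees). A call has 1 to 5 rows; each row is the pose to reach, as a shift and turn from the pose commanded when the call began, turning the shorter way round; what a row does not reach only later rows make up. A row lasts 1/10 s, in which the tool goes at most 50 mm and 8.59 degrees, less where a joint would pass 70% of its speed; a pose out of reach is approached as far as the arm can. A call with a number of a shift or a turn outside -1 to 1 is refused whole. A call with a gripper value outside its range is refused whole. The fingers move at their own pace and stop on an object; FORCE is the grip in N (left out, the last holds). Time passes only in rows, so rows that repeat a pose let the fingers close. It gives the time, the measured TCP pose, the force, the opening and the grip force at its end, in the units of the state.
- get_state(): the state, without advancing time (a new reading comes with each control period).
- imaging.get_image(name): name is "scene" or "top"; returns the picture (400x640x3 uint8, red, green, blue); there is no depth.
- imaging.camera_params(name): a dict with "camera_matrix" (3x3 intrinsics, pixels), "k1" (the pictures are not rectified: a ray, as slopes to the right and down, at radius r is drawn at 1 + k1 r^2 times it, then the intrinsics apply), "cam_to_world" (4x4, takes a point from camera to world coordinates). Camera axes: x right, y down, z forward; pixel columns grow to the right and rows downward; lengths in m; the calibration is good to about 2 mm. A picture is of the moment at which its call begins. camera_params takes no time and is no camera call.
- ticket.sign_off(): hands the job in; it is judged then, once.
The state is a dict: "clock": time; "qpos": joint angles; "qd": joint speeds; "effort": joint torques, N m; "position": TCP position; "ee_rot": TCP orientation; "contact_force": force on the tool from outside, world axes, zero at the start; "moment": the same for the moment, N m; "width": finger opening in m; "gripper_force": force on a finger pad.
Only numpy, scipy, OpenCV 4.12 (cv2) and the standard library are available. Lean on these libraries where they do the work, as an engineer would, in place of code of your own. Each camera call takes 0.05 s, during which the arm holds its last target. There are 200 camera calls.

## Working session

There is one attempt and no reset: what is moved stays moved. The work goes in short steps, Python scripts to look and compute and a shell command to move; the robot and the scene stay as the last step left them, time stands still between calls to the robot, and variables do not carry over. Pictures are saved under pics/ and viewed, at most 10 in all, crops included, and the job is handed in when it is done.

```bash
mkdir -p pics
python3 - <<'E'
from rig import get_state, imaging
import cv2
for n in("scene","top"):
    p=imaging.camera_params(n);print(n,p)
    cv2.imwrite(f"pics/{n}0.png",imaging.get_image(n)[:,:,::-1])
s=get_state();print(s)
E
```

```text
scene {'camera_matrix': array([[396.28486389,   0.        , 316.09420838],
       [  0.        , 396.28486389, 200.93908651],
       [  0.        ,   0.        ,   1.        ]]), 'k1': 0.013446123605357237, 'cam_to_world': array([[-0.90037304, -0.27416589,  0.33787787,  0.1697684 ],
       [-0.43491885,  0.59059881, -0.67973424,  0.83841696],
       [-0.01319033, -0.75896384, -0.65099916,  0.86604896],
       [ 0.        ,  0.        ,  0.        ,  1.        ]])}
top {'camera_matrix': array([[453.01652011,   0.        , 316.7263717 ],
       [  0.        , 453.01652011, 207.65677259],
       [  0.        ,   0.        ,   1.        ]]), 'k1': -0.0007743774641955903, 'cam_to_world': array([[ 0.01646328, -0.99644826,  0.08258228,  0.48285624],
       [-0.9997395 , -0.01509914,  0.01711592,  0.02527256],
       [-0.01580821, -0.08284255, -0.99643726,  1.18230676],
       [ 0.        ,  0.        ,  0.        ,  1.        ]])}
{'clock': 0.1, 'qpos': array([-1.45596784e+00,  2.76516250e-01,  1.50602966e+00, -3.65063128e-05,
        1.36070408e+00, -1.21017463e-01]), 'qd': array([-0.00077301, -0.00097027, -0.00270823, -0.00075007,  0.00082087,
       -0.00122358]), 'effort': array([ 1.15480601e-03, -4.17701232e+01, -2.46405083e+01, -2.63591046e-04,
        5.76964550e-03, -2.75922943e-06]), 'position': array([ 0.1342781 , -0.55863332,  0.24952582]), 'ee_rot': array([-8.28717832e-04,  9.93054349e-01,  1.17653615e-01, -1.52842574e-05]), 'contact_force': array([-0.04158286,  0.01765959, -0.30379281]), 'moment': array([-0.01052448,  0.02515617, -0.00152236]), 'gripper_force': 0.0, 'width': 0.08484601593033668}
```

View pics/top0.png

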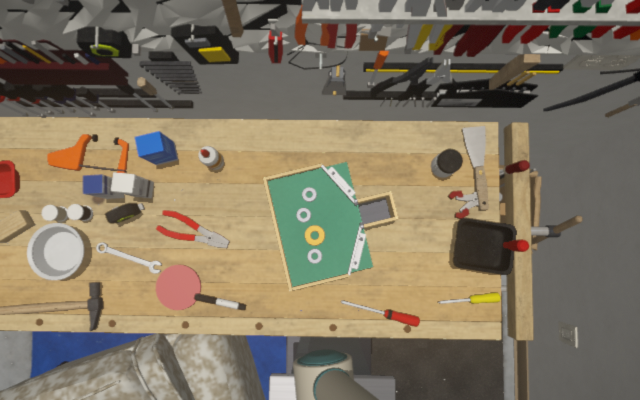

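View pics/scene0.png

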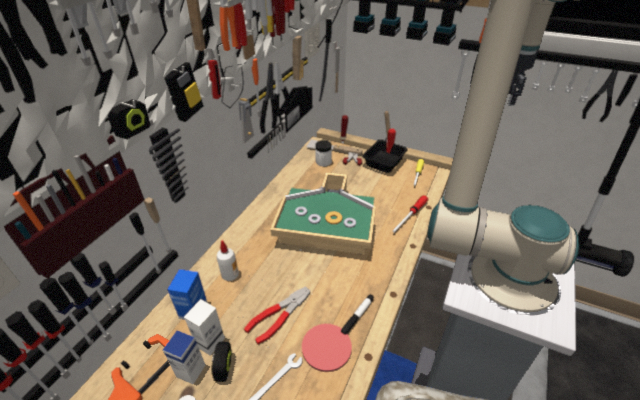

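The top view shows the tray with steel rings near (309,194), (303,215) and (315,256), the brass ring at (314,235), and the gate near (360,217). The scene view shows the same rings near (301,211), (314,218), (350,222) and brass (334,217). The gate points to world -y. I'll enlarge both for accurate pixels.

```bash
cat > h.py <<'E'
import numpy as np, cv2
from rig import imaging
P={n:imaging.camera_params(n) for n in("scene","top")}
def D(p): return np.array([p["k1"],0,0,0,0.])
def ray(n,uv):
    p=P[n]; q=cv2.undistortPoints(np.array([[uv]],float),p["camera_matrix"],D(p))[0,0]
    T=p["cam_to_world"]; return T[:3,3],T[:3,:3]@np.array([q[0],q[1],1])
def plane(n,uv,z):
    o,d=ray(n,uv); return o+d*(z-o[2])/d[2]
def tri(a,b):
    (o1,d1),(o2,d2)=ray("scene",a),ray("top",b)
    t=np.linalg.lstsq(np.c_[d1,-d2],o2-o1,rcond=None)[0]
    x,y=o1+t[0]*d1,o2+t[1]*d2; return (x+y)/2,np.linalg.norm(x-y)
def proj(n,X):
    p=P[n];T=np.linalg.inv(p["cam_to_world"])
    return cv2.projectPoints(np.atleast_2d(X).astype(float),cv2.Rodrigues(T[:3,:3])[0],T[:3,3],p["camera_matrix"],D(p))[0][:,0]
def blobs(n,img,box):
    """rings on the green deck: non-green blobs with their mean colour"""
    x0,y0,x1,y1=box; c=img[y0:y1,x0:x1]; h=cv2.cvtColor(c,cv2.COLOR_RGB2HSV)
    m=((h[...,2]>130)).astype(np.uint8)
    k,l,st,ce=cv2.connectedComponentsWithStats(m)
    out=[]
    for i in range(1,k):
        if 15<st[i,4]<400:
            # filled outline centre
            cs,_=cv2.findContours((l==i).astype(np.uint8),cv2.RETR_EXTERNAL,cv2.CHAIN_APPROX_NONE)
            f=np.zeros_like(m); cv2.drawContours(f,cs,-1,1,-1); M=cv2.moments(f,True)
            out.append((round(M["m10"]/M["m00"]+x0,1),round(M["m01"]/M["m00"]+y0,1),int(M["m00"]),c[l==i].mean(0).astype(int)))
    return out
E
python3 - <<'E'
from h import *
a=cv2.imread("pics/top0.png");b=cv2.imread("pics/scene0.png")
print(*blobs("top",a[:,:,::-1].copy(),(260,155,405,295)),sep="\n")
print(*blobs("scene",b[:,:,::-1].copy(),(265,165,385,260)),sep="\n")
cv2.imwrite("pics/c.png",cv2.resize(a[155:295,255:410],None,fx=4,fy=4,interpolation=cv2.INTER_CUBIC))
cv2.imwrite("pics/d.png",cv2.resize(b[165:265,260:390],None,fx=5,fy=5,interpolation=cv2.INTER_CUBIC))
E
```

```text
(no output)
```

View pics/c.png

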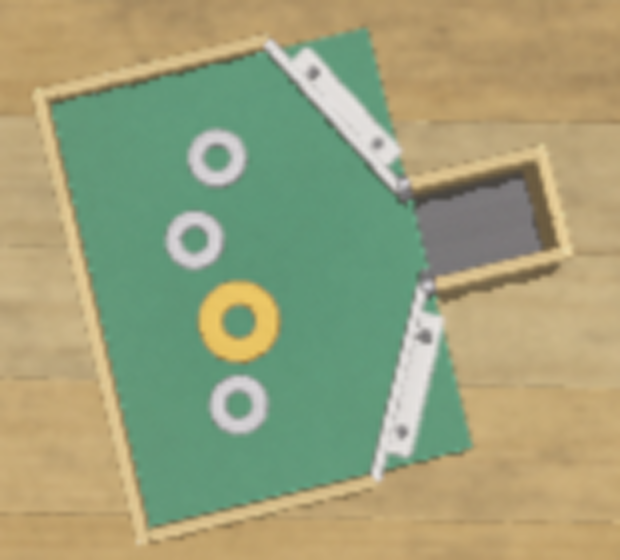

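View pics/d.png

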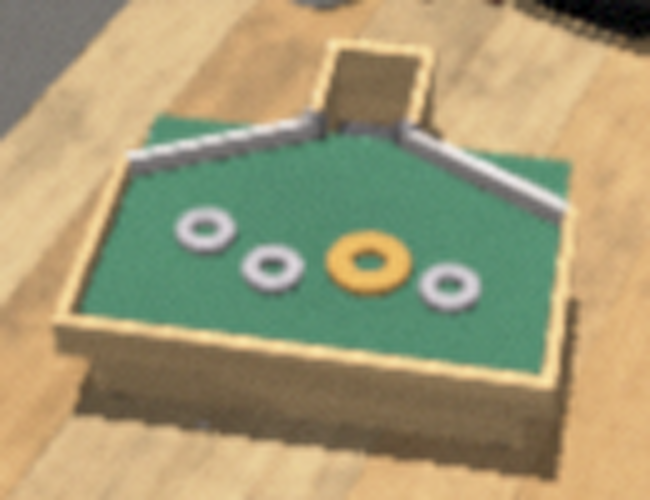

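Crops: in the top view the rings are at (309.2,194.2), (303.5,215), (314.8,256.2), brass (314.8,235.2). The drop-edge corners are at about (347,162.4) and (372.4,266.8), and the gate cheeks are at crop (403,190) and (427,286).

```bash
sed -i 's/h\[...,2\]>130/c[...,0]>135/' h.py
python3 - <<'E'
from h import *
a=cv2.imread("pics/top0.png")[:,:,::-1].copy();b=cv2.imread("pics/scene0.png")[:,:,::-1].copy()
print(*blobs("top",a,(260,155,405,295)),sep="\n")
f=lambda u,v,s,x,y:((u+.5)/s-.5+x,(v+.5)/s-.5+y)
C=lambda u,v:f(u,v,4,255,155); S=lambda u,v:f(u,v,5,260,165)
for n,s,t in [("A",(205,229),(217,157)),("B",(272,267),(194,240)),("big",(369,261),(239,321)),("C",(449,286),(239,405))]:
    print(n,tri(S(*s),C(*t)),plane("top",C(*t),.068),plane("scene",S(*s),.068))
L=plane("top",C(368,30),.06);R=plane("top",C(470,447),.06)
print("corners",L,R,np.linalg.norm(L-R),"mid",(L+R)/2)
for q in [(403,190),(427,286)]: print("cheek",plane("top",C(*q),.078))
for q in [(40,93),(142,541)]: print("rail corner outer",plane("top",C(*q),.076))
for q in [(543,150),(572,252)]: print("slot outer",plane("top",C(*q),.07))
yv=(L-R)/np.linalg.norm(L-R); xv=np.array([yv[1],-yv[0],0]); print("x axis",xv,"yaw",np.degrees(np.arctan2(xv[1],xv[0])))
E
```

```text
(308.9, 193.9, 172, array([188, 190, 189]))
(303.2, 214.6, 172, array([188, 190, 189]))
(314.3, 234.9, 343, array([212, 183,  99]))
(314.3, 255.8, 177, array([188, 190, 189]))
A (array([0.60835987, 0.06407037, 0.06760039]), np.float64(0.0017903786156259318)) [0.60914241 0.06441301 0.068     ] [0.60726736 0.0642068  0.068     ]
B (array([0.5567605 , 0.07738984, 0.06790175]), np.float64(0.0015136283451164232)) [0.55745433 0.07767822 0.068     ] [0.55598741 0.07725087 0.068     ]
big (array([0.50717467, 0.04874352, 0.06803315]), np.float64(0.0018521134206756498)) [0.50803706 0.04908462 0.068     ] [0.50631634 0.04839734 0.068     ]
C (array([0.45619449, 0.04802805, 0.06753886]), np.float64(0.001129151693809938)) [0.45673364 0.04821773 0.068     ] [0.4555042  0.04827707 0.068     ]
corners [ 0.69142182 -0.02845022  0.06      ] [ 0.43329398 -0.09384231  0.06      ] 0.2662820104210236 mid [ 0.5623579  -0.06114626  0.06      ]
cheek [ 0.58938394 -0.05005435  0.078     ]
cheek [ 0.53091828 -0.06519323  0.078     ]
rail corner outer [0.64636557 0.17412258 0.076     ]
rail corner outer [0.37421684 0.10528045 0.076     ]
slot outer [ 0.61620239 -0.13652234  0.07      ]
slot outer [ 0.55351775 -0.15445054  0.07      ]
x axis [ 0.2455746 -0.9693777  0.       ] yaw -75.78420685647917
```

The triangulated ring tops are at z≈0.068, which matches deck 0.060 + 8 mm. The corner-to-corner span is 0.266 against 0.270. The tray is at about (0.5615,-0.061), yaw -75.8°. I'll push with the two nearly closed fingertips as a cradle, starting with B.

```bash
cat >> h.py <<'E'
from rig import get_state
O=np.array([.5615,-.061]); YAW=np.radians(-75.8)
Rm=np.array([[np.cos(YAW),-np.sin(YAW)],[np.sin(YAW),np.cos(YAW)]])
def w2t(p): return (Rm.T@(np.array(p)[:2]-O))*1000
def t2w(p): return O+Rm@(np.array(p)/1000.)
def cur():
    s=get_state(); w,x,y,z=s["ee_rot"]; yaw=np.degrees(np.arctan2(2*(x*y+w*z),1-2*(y*y+z*z)))
    return s["position"],yaw
def plan(*wps):
    """wps: (tray x mm, y mm, heading deg, z TCP m): shifts from here in move units"""
    p,yaw=cur(); print("now tray",w2t(p).round(1),"z",p[2].round(4),"head",round((yaw-104.2+180)%360-180,1))
    for x,y,h,z in wps:
        q=t2w((x,y)); t=((104.2+h-yaw+180)%360-180)/180
        print((x,y,h,z),np.round(np.r_[q-p[:2],z-p[2]]/.2,3),"turn",round(t,3))
def behind(c,h,d):
    h_=np.radians(h); return c[0]-d*np.cos(h_),c[1]-d*np.sin(h_)
E
python3 - <<'E'
from h import *
for n,p in dict(A=(.6083,.0643),B=(.5567,.0774),big=(.5072,.0488),C=(.4562,.0482)).items(): print(n,w2t(p).round(1))
B=w2t((.5567,.0774)); b=behind(B,-17,36)
plan((*b,-17,.25),(*b,-17,.12),(*b,-17,.083))
E
```

```text
A [-110.    76.1]
B [-135.3   29.3]
big [-119.8  -25.7]
C [-131.7  -75.3]
now tray [ 377.6 -536.2] z 0.2495 head -90.7
(np.float64(-169.77568309237475), np.float64(39.82258589614813), -17, 0.25) [2.121e+00 3.360e+00 2.000e-03] turn 0.409
(np.float64(-169.77568309237475), np.float64(39.82258589614813), -17, 0.12) [ 2.121  3.36  -0.648] turn 0.409
(np.float64(-169.77568309237475), np.float64(39.82258589614813), -17, 0.083) [ 2.121  3.36  -0.833] turn 0.409
```

```bash
python3 -m inch '[{"claw":-0.81,"travel":[0.13,0.21,0],"turn":0.03},{"claw":-0.81,"travel":[0.26,0.42,0],"turn":0.06},{"claw":-0.81,"travel":[0.39,0.63,0],"turn":0.08},{"claw":-0.81,"travel":[0.53,0.84,0],"turn":0.102},{"claw":-0.81,"travel":[0.53,0.84,0],"turn":0.102}]' 20
python3 -m inch '[{"claw":-0.81,"travel":[0.13,0.21,0],"turn":0.03},{"claw":-0.81,"travel":[0.26,0.42,0],"turn":0.06},{"claw":-0.81,"travel":[0.39,0.63,0],"turn":0.08},{"claw":-0.81,"travel":[0.53,0.84,0],"turn":0.102},{"claw":-0.81,"travel":[0.53,0.84,0],"turn":0.102}]'
python3 -m inch '[{"claw":-0.81,"travel":[0.13,0.21,0],"turn":0.03},{"claw":-0.81,"travel":[0.26,0.42,0],"turn":0.06},{"claw":-0.81,"travel":[0.39,0.63,0],"turn":0.08},{"claw":-0.81,"travel":[0.53,0.84,0],"turn":0.102},{"claw":-0.81,"travel":[0.53,0.84,0],"turn":0.102}]'
python3 -m inch '[{"claw":-0.81,"travel":[0.13,0.21,0],"turn":0.03},{"claw":-0.81,"travel":[0.26,0.42,0],"turn":0.06},{"claw":-0.81,"travel":[0.39,0.63,0],"turn":0.08},{"claw":-0.81,"travel":[0.53,0.84,0],"turn":0.102},{"claw":-0.81,"travel":[0.53,0.84,0],"turn":0.102}]'
python3 - <<'E'
from h import *
b=behind((-135.3,29.3),-17,36)
plan((*b,-17,.11),(*b,-17,.083))
print(get_state()["width"],get_state()["clock"])
E
```

```text
clock: 0.6
position: [0.2423, -0.3853, 0.2501]
ee_rot: [-0.002, 0.961, 0.277, 0.001]
contact_force: [-0.5, -0.6, 0.8]
width: 0.0121
gripper_force: 0.0
clock: 1.1
position: [0.3485, -0.2183, 0.2502]
ee_rot: [-0.001, 0.904, 0.428, 0.001]
contact_force: [-0.3, -1.3, -0.7]
width: 0.0084
gripper_force: 0.0
clock: 1.6
position: [0.4551, -0.0516, 0.2501]
ee_rot: [-0.0, 0.824, 0.566, 0.001]
contact_force: [-0.3, -1.1, -0.3]
width: 0.0079
gripper_force: 0.0
clock: 2.1
position: [0.5618, 0.1154, 0.2493]
ee_rot: [-0.0, 0.725, 0.689, 0.001]
contact_force: [-0.5, -0.5, -0.2]
width: 0.0082
gripper_force: 0.0
now tray [-171.    43.5] z 0.2493 head -17.1
(np.float64(-169.72697121466928), np.float64(39.825381370018526), -17, 0.11) [-0.016 -0.011 -0.697] turn 0.0
(np.float64(-169.72697121466928), np.float64(39.825381370018526), -17, 0.083) [-0.016 -0.011 -0.832] turn 0.0
0.008247239925240159 2.1
```

```bash
python3 -m inch '[{"claw":-0.81,"travel":[-0.01,-0.01,-0.2],"turn":0},{"claw":-0.81,"travel":[-0.01,-0.01,-0.4],"turn":0},{"claw":-0.81,"travel":[-0.01,-0.01,-0.6],"turn":0},{"claw":-0.81,"travel":[-0.01,-0.01,-0.7],"turn":0},{"claw":-0.81,"travel":[-0.01,-0.01,-0.7],"turn":0}]'
python3 - <<'E'
from h import *
b=behind((-135.3,29.3),-17,36)
plan((*b,-17,.083))
a=imaging.get_image("scene");t=imaging.get_image("top")
f=lambda i,b:cv2.resize(i[b[1]:b[3],b[0]:b[2],::-1],(390,300),interpolation=cv2.INTER_CUBIC)
cv2.imwrite("pics/e.png",np.hstack([f(a,(260,165,390,265)),f(t,(245,155,427,295))]))
E
```

```text
clock: 2.6
position: [0.5536, 0.1083, 0.1068]
ee_rot: [-0.002, 0.727, 0.687, -0.004]
contact_force: [-0.3, 0.4, 0.2]
width: 0.0075
gripper_force: 0.0
now tray [-166.    33.9] z 0.1068 head -17.4
(np.float64(-169.72697121466928), np.float64(39.825381370018526), -17, 0.083) [ 0.024  0.025 -0.119] turn 0.002
```

View pics/e.png

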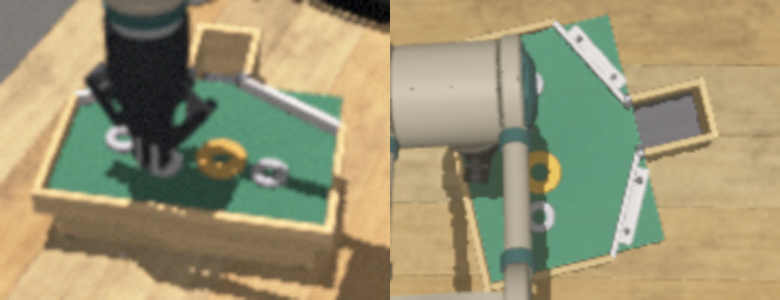

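The scene crop shows the two slim fingertips just behind ring B, at about (150,150) in the crop, and the top view is blocked by the arm. I'll let it settle, then descend in a small step.

```bash
python3 - <<'E'
from h import *
b=behind((-135.3,29.3),-17,36)
plan((*b,-17,.083)); s=get_state();print(s["clock"],s["contact_force"],s["qd"].round(3))
E
python3 -m inch '[{"claw":-0.81,"travel":[0.02,0.025,-0.06],"turn":0},{"claw":-0.81,"travel":[0.02,0.025,-0.06],"turn":0},{"claw":-0.81,"travel":[0.02,0.025,-0.06],"turn":0}]'
python3 - <<'E'
from h import *
b=behind((-135.3,29.3),-17,36)
plan((*b,-17,.083))
E
```

```text
now tray [-166.1   37.2] z 0.1105 head -17.4
(np.float64(-169.72697121466928), np.float64(39.825381370018526), -17, 0.083) [ 0.009  0.021 -0.138] turn 0.002
2.7 [0.15881918 1.30052462 0.76553609] [ 0.01  -0.023 -0.034  0.004 -0.002  0.001]
clock: 3.0
position: [0.5607, 0.116, 0.0988]
ee_rot: [0.0, 0.726, 0.688, 0.0]
contact_force: [0.4, -0.2, -1.2]
width: 0.0082
gripper_force: 0.0
now tray [-171.7   42.7] z 0.0988 head -17.2
(np.float64(-169.72697121466928), np.float64(39.825381370018526), -17, 0.083) [-0.011 -0.013 -0.079] turn 0.001
```

```bash
python3 -m inch '[{"claw":-0.81,"travel":[-0.01,-0.012,-0.035],"turn":0},{"claw":-0.81,"travel":[-0.01,-0.012,-0.075],"turn":0},{"claw":-0.81,"travel":[-0.01,-0.012,-0.075],"turn":0},{"claw":-0.81,"travel":[-0.01,-0.012,-0.075],"turn":0}]'
python3 - <<'E'
from h import *
e=behind((-50,4),-17,28)
plan((*e,-17,.083))
a=imaging.get_image("scene")
cv2.imwrite("pics/f.png",cv2.resize(a[165:265,260:390,::-1],(780,600),interpolation=cv2.INTER_CUBIC))
E
```

```text
clock: 3.4
position: [0.558, 0.1135, 0.0829]
ee_rot: [-0.0, 0.726, 0.688, -0.0]
contact_force: [-0.1, -0.5, -0.3]
width: 0.0081
gripper_force: 0.0
now tray [-170.    39.4] z 0.0829 head -17.2
(np.float64(-76.776533166965), np.float64(12.18640773223663), -17, 0.083) [-0.018 -0.485  0.   ] turn 0.001
```

View pics/f.png

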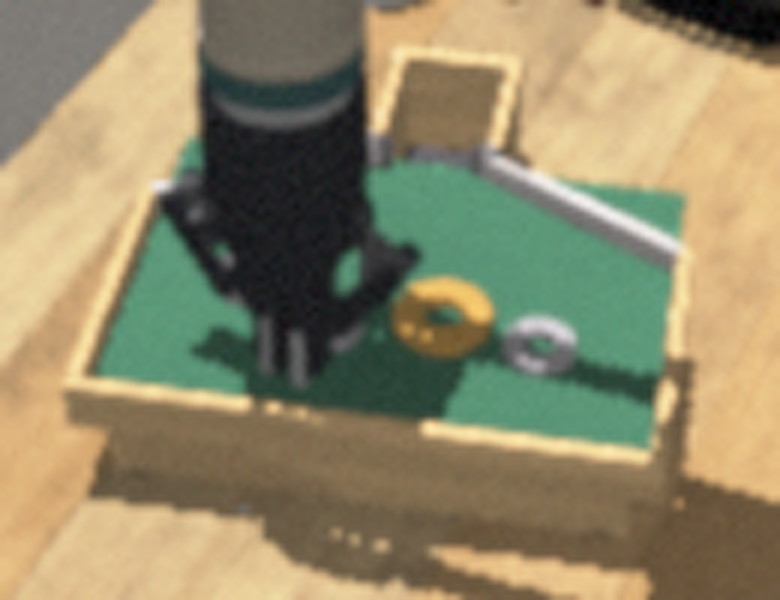

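In the crop the tips are at about (283,375), clear of the rail and touching nothing, with ring B just in front of them. The fingers are slimmer than assumed, so I'll widen the cradle to 14 mm and push.

```bash
python3 -m inch '[{"claw":-0.67,"travel":[-0.002,-0.03,0],"turn":0},{"claw":-0.67,"travel":[-0.004,-0.08,0],"turn":0},{"claw":-0.67,"travel":[-0.006,-0.13,0],"turn":0},{"claw":-0.67,"travel":[-0.008,-0.18,0],"turn":0},{"claw":-0.67,"travel":[-0.009,-0.23,0],"turn":0}]'
python3 -m inch '[{"claw":-0.67,"travel":[-0.002,-0.05,0],"turn":0},{"claw":-0.67,"travel":[-0.004,-0.1,0],"turn":0},{"claw":-0.67,"travel":[-0.006,-0.15,0],"turn":0},{"claw":-0.67,"travel":[-0.008,-0.2,0],"turn":0},{"claw":-0.67,"travel":[-0.009,-0.255,0],"turn":0}]'
python3 -m inch '[{"claw":-0.67,"travel":[0,0,0],"turn":0},{"claw":-0.67,"travel":[0,0.03,0],"turn":0}]'
python3 - <<'E'
from h import *
plan((-85,0,0,.083),(-26,0,0,.083))
a=imaging.get_image("scene")
cv2.imwrite("pics/g.png",cv2.resize(a[165:265,260:390,::-1],(780,600),interpolation=cv2.INTER_CUBIC))
E
```

```text
clock: 3.95
position: [0.5565, 0.0663, 0.0834]
ee_rot: [0.0, 0.726, 0.688, 0.0]
contact_force: [0.6, 0.6, 0.2]
width: 0.0141
gripper_force: 0.2
clock: 4.45
position: [0.5547, 0.0157, 0.0833]
ee_rot: [0.0, 0.726, 0.688, 0.0]
contact_force: [-0.3, 0.6, 0.3]
width: 0.0138
gripper_force: 0.2
clock: 4.65
position: [0.5548, 0.0218, 0.0833]
ee_rot: [0.0, 0.726, 0.687, -0.0]
contact_force: [-0.4, -0.4, 1.0]
width: 0.0142
gripper_force: 0.0
now tray [-81.9  13.8] z 0.0833 head -17.3
(-85, 0, 0, 0.083) [-0.071 -0.002 -0.001] turn 0.096
(-26, 0, 0, 0.083) [ 0.002 -0.288 -0.001] turn 0.096
```

View pics/g.png

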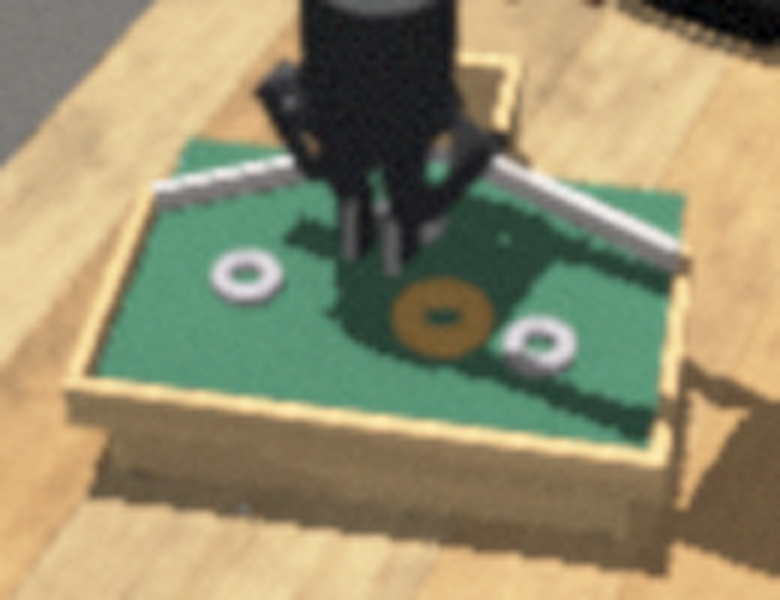

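The picture shows the fingers at about (370,260) with ring B hidden just ahead of them, and the other rings are undisturbed. Next I'll retreat, align with the gate axis and push through.

```bash
python3 -m inch '[{"claw":-0.765,"travel":[-0.02,0.02,0],"turn":0.03},{"claw":-0.765,"travel":[-0.05,0.01,0],"turn":0.07},{"claw":-0.765,"travel":[-0.071,-0.002,0],"turn":0.096},{"claw":-0.765,"travel":[-0.071,-0.002,0],"turn":0.096},{"claw":-0.765,"travel":[-0.071,-0.002,0],"turn":0.096}]'
python3 -c "
from h import *
plan((-85,0,0,.083),(-50,0,0,.083),(-10,0,0,.083))"
python3 -m inch '[{"claw":-0.765,"travel":[0.012,-0.05,0],"turn":0},{"claw":-0.765,"travel":[0.024,-0.1,0],"turn":0},{"claw":-0.765,"travel":[0.036,-0.145,0],"turn":0},{"claw":-0.765,"travel":[0.048,-0.19,0],"turn":0},{"claw":-0.765,"travel":[0.06,-0.235,0],"turn":0}]'
python3 -c "
from h import *
plan((-20,0,0,.083),(-10,0,0,.083))
a=imaging.get_image('scene')
t=imaging.get_image('top')
f=lambda i,b:cv2.resize(i[b[1]:b[3],b[0]:b[2],::-1],(390,300),interpolation=cv2.INTER_CUBIC)
cv2.imwrite('pics/i.png',np.hstack([f(a,(300,155,378,215)),f(t,(300,165,417,255))]))"
```

```text
clock: 5.2
position: [0.5407, 0.0226, 0.0834]
ee_rot: [0.0, 0.615, 0.789, 0.0]
contact_force: [0.7, -0.1, -0.3]
width: 0.0099
gripper_force: 0.0
now tray [-86.2   0.4] z 0.0834 head -0.0
(-85, 0, 0, 0.083) [-0.    -0.006 -0.002] turn 0.0
(-50, 0, 0, 0.083) [ 0.043 -0.176 -0.002] turn 0.0
(-10, 0, 0, 0.083) [ 0.092 -0.37  -0.002] turn 0.0
clock: 5.7
position: [0.5528, -0.026, 0.0833]
ee_rot: [0.0, 0.614, 0.789, 0.0]
contact_force: [-0.0, 1.7, 0.0]
width: 0.0102
gripper_force: 0.2
now tray [-36.    0.2] z 0.0833 head -0.0
(-20, 0, 0, 0.083) [ 0.019 -0.078 -0.001] turn 0.0
(-10, 0, 0, 0.083) [ 0.031 -0.126 -0.001] turn 0.0
```

View pics/i.png

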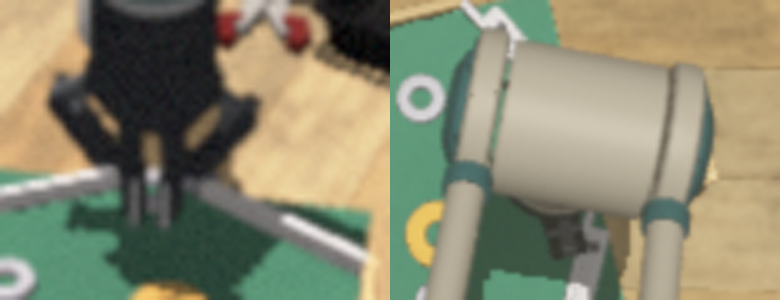

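The fingers are centred between the fences at about (150,205) in the left crop, and the slight opposing force suggests the ring is being pushed. I'll continue through the gate.

```bash
python3 -m inch '[{"claw":-0.765,"travel":[0.008,-0.035,0],"turn":0},{"claw":-0.765,"travel":[0.016,-0.07,0],"turn":0},{"claw":-0.765,"travel":[0.024,-0.1,0],"turn":0},{"claw":-0.765,"travel":[0.031,-0.13,0],"turn":0},{"claw":-0.765,"travel":[0.031,-0.13,0],"turn":0}]'
python3 -c "
from h import *
plan((-10,0,0,.083))"
python3 -m inch '[{"claw":-0.765,"travel":[0,0,0],"turn":0},{"claw":-0.765,"travel":[-0.03,0.12,0],"turn":0},{"claw":-0.765,"travel":[-0.06,0.24,0],"turn":0},{"claw":-0.765,"travel":[-0.06,0.24,0.15],"turn":0},{"claw":-0.765,"travel":[-0.06,0.24,0.3],"turn":0}]'
python3 - <<'E'
from h import *
h=-45; A=(-110,76.1)
plan((*behind(A,h,38),h,.14),(*behind(A,h,38),h,.083))
a=imaging.get_image('scene')
t=imaging.get_image('top')
f=lambda i,b:cv2.resize(i[b[1]:b[3],b[0]:b[2],::-1],(390,300),interpolation=cv2.INTER_CUBIC)
cv2.imwrite('pics/j.png',np.hstack([f(a,(260,165,390,265)),f(t,(245,155,427,295))]))
E
```

```text
clock: 6.3
position: [0.5592, -0.0518, 0.0834]
ee_rot: [0.0, 0.614, 0.789, 0.0]
contact_force: [-0.1, -1.0, 0.3]
width: 0.0102
gripper_force: 0.0
now tray [-9.5 -0. ] z 0.0834 head -0.0
(-10, 0, 0, 0.083) [-0.001  0.002 -0.002] turn 0.0
clock: 6.8
position: [0.5454, -0.0017, 0.1431]
ee_rot: [-0.001, 0.613, 0.79, -0.001]
contact_force: [-0.0, -0.8, -0.1]
width: 0.01
gripper_force: 0.0
now tray [-61.5  -1.1] z 0.1431 head 0.1
(np.float64(-136.8700576850888), np.float64(102.97005768508879), -45, 0.14) [ 0.412  0.493 -0.015] turn -0.251
(np.float64(-136.8700576850888), np.float64(102.97005768508879), -45, 0.083) [ 0.412  0.493 -0.3  ] turn -0.251
```

View pics/j.png

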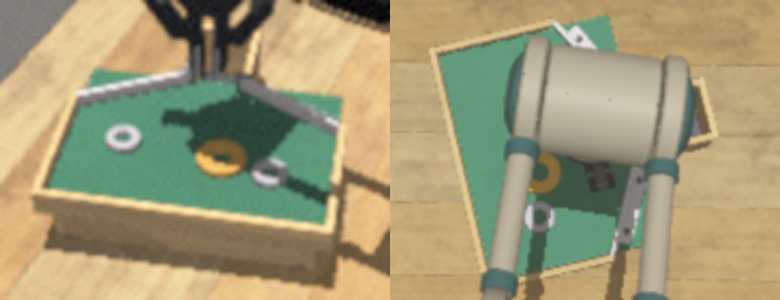

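B is gone from the deck: nothing is left in front of the gate at about (215,85), while A, C and brass stay put. Now A.

```bash
python3 -m inch '[{"claw":-0.67,"travel":[0.08,0.1,0],"turn":-0.04},{"claw":-0.67,"travel":[0.16,0.2,0],"turn":-0.08},{"claw":-0.67,"travel":[0.25,0.3,0],"turn":-0.12},{"claw":-0.67,"travel":[0.33,0.4,0],"turn":-0.16},{"claw":-0.67,"travel":[0.412,0.493,0],"turn":-0.2}]'
python3 -m inch '[{"claw":-0.67,"travel":[0,0,0],"turn":-0.04},{"claw":-0.67,"travel":[0,0,-0.08],"turn":-0.051},{"claw":-0.67,"travel":[0,0,-0.16],"turn":-0.051},{"claw":-0.67,"travel":[0,0,-0.16],"turn":-0.051},{"claw":-0.67,"travel":[0,0,-0.16],"turn":-0.051}]'
python3 - <<'E'
from h import *
h=-45; A=(-110,76.1)
plan((*behind(A,h,38),h,.083))
E
```

```text
clock: 7.4
position: [0.6291, 0.0968, 0.1425]
ee_rot: [-0.0, 0.829, 0.559, -0.001]
contact_force: [-0.3, -0.2, 0.5]
width: 0.0141
gripper_force: 0.0
clock: 7.9
position: [0.6287, 0.0957, 0.1107]
ee_rot: [-0.0, 0.87, 0.493, -0.001]
contact_force: [0.5, 0.1, -1.3]
width: 0.0141
gripper_force: 0.0
now tray [-135.5  103.6] z 0.1107 head -45.1
(np.float64(-136.8700576850888), np.float64(102.97005768508879), -45, 0.083) [-0.005  0.006 -0.139] turn 0.001
```

```bash
python3 -m inch '[{"claw":-0.67,"travel":[-0.005,0.006,-0.07],"turn":0},{"claw":-0.67,"travel":[-0.005,0.006,-0.138],"turn":0},{"claw":-0.67,"travel":[-0.005,0.006,-0.138],"turn":0},{"claw":-0.67,"travel":[-0.005,0.006,-0.138],"turn":0}]'
python3 - <<'E'
from h import *
plan((*behind((-38,4),-45,27.6),-45,.083))
E
```

```text
clock: 8.3
position: [0.6281, 0.0968, 0.0837]
ee_rot: [-0.0, 0.87, 0.493, -0.0]
contact_force: [0.9, 0.2, -0.1]
width: 0.0142
gripper_force: 0.0
now tray [-136.6  103.3] z 0.0837 head -45.2
(np.float64(-57.516147160748716), np.float64(23.516147160748712), -45, 0.083) [-0.29  -0.481 -0.004] turn 0.001
```

```bash
python3 -m inch '[{"claw":-0.67,"travel":[-0.024,-0.04,-0.002],"turn":0},{"claw":-0.67,"travel":[-0.053,-0.088,-0.003],"turn":0},{"claw":-0.67,"travel":[-0.084,-0.139,-0.003],"turn":0},{"claw":-0.67,"travel":[-0.114,-0.189,-0.003],"turn":0},{"claw":-0.67,"travel":[-0.145,-0.24,-0.003],"turn":0}]'
python3 -m inch '[{"claw":-0.67,"travel":[-0.029,-0.048,0],"turn":0},{"claw":-0.67,"travel":[-0.058,-0.096,0],"turn":0},{"claw":-0.67,"travel":[-0.087,-0.144,0],"turn":0},{"claw":-0.67,"travel":[-0.116,-0.192,0],"turn":0},{"claw":-0.67,"travel":[-0.145,-0.24,0],"turn":0}]'
python3 -m inch '[{"claw":-0.67,"travel":[0,0,0],"turn":0},{"claw":-0.67,"travel":[0.02,0.034,0],"turn":0},{"claw":-0.765,"travel":[0.03,0.06,0],"turn":0.02},{"claw":-0.765,"travel":[0.03,0.06,0],"turn":0.02}]'
python3 - <<'E'
from h import *
plan((-80,2,0,.083))
t=imaging.get_image('top');print(*blobs("top",t,(260,155,405,295)),sep="\n")
a=imaging.get_image('scene');print(*blobs("scene",a,(265,165,385,260)),sep="\n")
print(proj("scene",[*t2w((-38,4)),.068]),proj("top",[*t2w((-38,4)),.068]))
cv2.imwrite("pics/k.png",a[:,:,::-1])
E
```

```text
clock: 8.8
position: [0.5986, 0.0478, 0.0835]
ee_rot: [0.0, 0.87, 0.493, 0.0]
contact_force: [0.0, 1.1, 0.4]
width: 0.0143
gripper_force: 0.4
clock: 9.3
position: [0.5697, 0.0001, 0.0831]
ee_rot: [0.0, 0.87, 0.493, 0.0]
contact_force: [-0.2, 0.6, 0.2]
width: 0.0141
gripper_force: 0.5
clock: 9.7
position: [0.5768, 0.014, 0.083]
ee_rot: [-0.0, 0.854, 0.52, 0.0]
contact_force: [0.1, 0.4, -0.4]
width: 0.0098
gripper_force: 0.0
now tray [-69.   33.3] z 0.083 head -41.5
(-80, 2, 0, 0.083) [-0.165  0.015 -0.   ] turn 0.23
(371.4, 212.9, 102, array([181, 178, 180]))
(317.8, 240.5, 85, array([203, 174,  92]))
(316.3, 256.1, 104, array([189, 191, 190]))
(338.9, 216.1, 39, array([201, 167,  95]))
(350.4, 220.4, 54, array([182, 186, 186]))
(375.9, 231.6, 19, array([176, 144, 103]))
(376.5, 257.1, 61, array([210, 170, 117]))
[[328.10383648 198.02884453]] [[344.04004591 215.82070486]]
```

The blob at top (371,213) is ring B lying in the slot. Next I'll realign behind A and push.

```bash
python3 -m inch '[{"claw":-0.765,"travel":[-0.05,0.03,0],"turn":0.045},{"claw":-0.765,"travel":[-0.09,0.03,0],"turn":0.09},{"claw":-0.765,"travel":[-0.13,0.02,0],"turn":0.135},{"claw":-0.765,"travel":[-0.165,0.015,0],"turn":0.18},{"claw":-0.765,"travel":[-0.165,0.015,0],"turn":0.225}]'
python3 -m inch '[{"claw":-0.765,"travel":[0,0,0],"turn":0.005},{"claw":-0.765,"travel":[0,0,0],"turn":0.005}]'
python3 - <<'E'
from h import *
plan((-58,2,0,.083),(-35,0,0,.083),(-9,0,0,.083))
E
```

```text
clock: 10.3
position: [0.5418, 0.016, 0.0829]
ee_rot: [-0.001, 0.62, 0.785, -0.001]
contact_force: [0.4, 0.0, 1.1]
width: 0.0101
gripper_force: 0.0
clock: 10.5
position: [0.5433, 0.016, 0.0831]
ee_rot: [0.0, 0.616, 0.787, 0.0]
contact_force: [0.2, 0.8, 0.8]
width: 0.0104
gripper_force: 0.0
now tray [-79.1   1.2] z 0.0831 head -0.3
(-58, 2, 0, 0.083) [ 0.03  -0.101 -0.001] turn 0.002
(-35, 0, 0, 0.083) [ 0.048 -0.215 -0.001] turn 0.002
(-9, 0, 0, 0.083) [ 0.08  -0.341 -0.001] turn 0.002
```

```bash
python3 -m inch '[{"claw":-0.765,"travel":[0.015,-0.05,0],"turn":0.002},{"claw":-0.765,"travel":[0.03,-0.1,0],"turn":0.002},{"claw":-0.765,"travel":[0.037,-0.14,0],"turn":0.002},{"claw":-0.765,"travel":[0.043,-0.18,0],"turn":0.002},{"claw":-0.765,"travel":[0.05,-0.22,0],"turn":0.002}]'
python3 -m inch '[{"claw":-0.765,"travel":[0.008,-0.035,0],"turn":0},{"claw":-0.765,"travel":[0.016,-0.07,0],"turn":0},{"claw":-0.765,"travel":[0.023,-0.1,0],"turn":0},{"claw":-0.765,"travel":[0.03,-0.122,0],"turn":0},{"claw":-0.765,"travel":[0.03,-0.122,0],"turn":0}]'
python3 -c "
from h import *
plan((-9,0,0,.083))"
python3 -m inch '[{"claw":-0.765,"travel":[0,0,0],"turn":0},{"claw":-0.765,"travel":[-0.03,0.12,0],"turn":0},{"claw":-0.765,"travel":[-0.06,0.24,0],"turn":0},{"claw":-0.765,"travel":[-0.06,0.24,0.15],"turn":0},{"claw":-0.765,"travel":[-0.06,0.24,0.3],"turn":0}]'
python3 - <<'E'
from h import *
plan((-172,-75,0,.14))
t=imaging.get_image('top');print(*blobs("top",t,(260,155,405,295)),sep="\n")
a=imaging.get_image('scene');print(*blobs("scene",a,(265,165,385,260)),sep="\n")
cv2.imwrite("pics/l.png",a[:,:,::-1])
c=P["top"]
for p in [(-38,4),(-20,0),(0,0)]: print(p,proj("scene",[*t2w(p),.068]),a[tuple(proj("scene",[*t2w(p),.068])[0].round().astype(int)[::-1])])
E
```

```text
clock: 11.0
position: [0.5532, -0.0291, 0.0831]
ee_rot: [-0.0, 0.613, 0.79, 0.0]
contact_force: [-0.0, 0.6, 0.1]
width: 0.0101
gripper_force: 0.2
clock: 11.5
position: [0.5595, -0.0532, 0.0831]
ee_rot: [0.0, 0.613, 0.79, 0.0]
contact_force: [-0.5, 0.6, -0.8]
width: 0.0098
gripper_force: 0.0
now tray [-8.1 -0.1] z 0.0831 head 0.2
(-9, 0, 0, 0.083) [-0.001  0.005 -0.001] turn -0.001
clock: 12.0
position: [0.5458, -0.0032, 0.1429]
ee_rot: [-0.001, 0.612, 0.791, -0.001]
contact_force: [1.3, -0.4, 0.1]
width: 0.0098
gripper_force: 0.0
now tray [-59.9  -1. ] z 0.1429 head 0.3
(-172, -75, 0, 0.14) [-0.496  0.453 -0.014] turn -0.002
(320.0, 257.5, 16, array([174, 177, 176]))
(306.2, 290.0, 45, array([175, 148, 102]))
(338.5, 167.2, 28, array([189, 161, 122]))
(328.1, 171.7, 23, array([194, 161, 115]))
(331.2, 219.6, 77, array([205, 166,  92]))
(348.3, 224.3, 31, array([182, 179, 182]))
(379.2, 237.0, 231, array([217, 178, 124]))
(377.2, 255.4, 110, array([218, 179, 123]))
(-38, 4) [[328.10383648 198.02884453]] [ 83 138 111]
(-20, 0) [[330.37257237 194.55619583]] [ 92 152 120]
(0, 0) [[331.4646171  190.61680579]] [102 105 107]
```

```bash
python3 -m inch '[{"claw":-0.67,"travel":[-0.1,0.09,0],"turn":0},{"claw":-0.67,"travel":[-0.2,0.18,0],"turn":0},{"claw":-0.67,"travel":[-0.3,0.27,0],"turn":0},{"claw":-0.67,"travel":[-0.4,0.36,0],"turn":0},{"claw":-0.67,"travel":[-0.496,0.453,0],"turn":0}]'
python3 -m inch '[{"claw":-0.67,"travel":[0,0,0],"turn":0},{"claw":-0.67,"travel":[0,0,-0.08],"turn":0},{"claw":-0.67,"travel":[0,0,-0.16],"turn":0},{"claw":-0.67,"travel":[0,0,-0.16],"turn":0},{"claw":-0.67,"travel":[0,0,-0.16],"turn":0}]'
python3 - <<'E'
from h import *
plan((-172,-76,0,.083))
t=imaging.get_image('top');print(*blobs("top",t,(260,155,405,295)),sep="\n")
a=imaging.get_image('scene');print(*blobs("scene",a,(265,165,385,260)),sep="\n")
c=t[195:225,358:392]; print(c[...,0][::2,::2])
E
```

```text
clock: 12.6
position: [0.4464, 0.0868, 0.1425]
ee_rot: [-0.0, 0.613, 0.79, -0.0]
contact_force: [-0.1, 0.1, -0.5]
width: 0.0141
gripper_force: 0.0
clock: 13.1
position: [0.4481, 0.0859, 0.1109]
ee_rot: [-0.0, 0.613, 0.79, -0.0]
contact_force: [0.5, -0.6, 0.5]
width: 0.014
gripper_force: 0.0
now tray [-170.2  -73.9] z 0.1109 head 0.2
(-172, -76, 0, 0.083) [-0.013  0.006 -0.14 ] turn -0.001
(368.1, 212.7, 209, array([188, 185, 187]))
(298.3, 293.0, 59, array([187, 158, 108]))
(315.7, 293.6, 17, array([165, 159, 140]))
(331.2, 185.9, 19, array([138, 116,  85]))
(332.5, 217.4, 154, array([212, 176, 100]))
(347.6, 219.7, 21, array([168, 170, 171]))
(323.3, 244.3, 35, array([136, 115,  84]))
(379.4, 253.3, 135, array([219, 180, 123]))
[[181 185 187 185 186 189 190 187 210 214 217 216 214 200 160 153 221]
 [181 186 190 188 210 215 218 217 213 190 156 132 114 102 108 109 210]
 [211 215 219 218 212 188 155 134 112 101  87  80  82  82 103 108 179]
 [199 183 154 134 112  99  86  79  80  82  82 110 124 125 105 107 134]
 [111  97  85  78  75  79  85 118 122 125 124 126 127 127 120 108 120]
 [ 84  78 109 117 121 127 131 127 125 126 125 124 124 124 122 107 109]
 [ 94 122 134 189 198 197 186 192 140 123 124 124 123 123 125 114 108]
 [109 132 201 207 196 204 209 203 201 137 123 124 123 123 122 103 108]
 [ 99 167 209 192 165 107 196 206 211 161 122 122 123 124 125  99 108]
 [ 99 180 208 206 171 121 174 208 209 167 125 124 124 124 125 123 106]
 [ 98 149 212 196 200 137 202 206 206 153 126 124 125 125 125 124 108]
 [ 98 112 195 213 208 209 211 200 176 127 125 123 124 124 124 130 129]
 [ 98  99 102 158 200 192 160 137 126 122 123 131 140 173 204 211 216]
 [ 98 102 119 117 118 118 123 131 138 177 206 212 218 217 209 182 152]
 [ 97 112 118 135 140 180 206 214 218 218 199 174 155 133 116 112 121]]
```

The blob in the slot has doubled in area (102→209), so A lies there with B. Now C: lower and push straight first.

```bash
python3 -m inch '[{"claw":-0.67,"travel":[-0.013,0.006,-0.07],"turn":0},{"claw":-0.67,"travel":[-0.013,0.006,-0.139],"turn":0},{"claw":-0.67,"travel":[-0.013,0.006,-0.139],"turn":0},{"claw":-0.67,"travel":[-0.013,0.006,-0.139],"turn":0}]'
python3 - <<'E'
from h import *
plan((-113,-76,0,.083))
E
```

```text
clock: 13.6
position: [0.4459, 0.0872, 0.0839]
ee_rot: [0.0, 0.613, 0.79, 0.0]
contact_force: [0.2, 0.7, 0.3]
width: 0.0142
gripper_force: 0.0
now tray [-172.1  -75.7] z 0.0839 head 0.2
(-113, -76, 0, 0.083) [ 0.071 -0.287 -0.004] turn -0.001
```

```bash
python3 -m inch '[{"claw":-0.67,"travel":[0.01,-0.04,-0.002],"turn":0},{"claw":-0.67,"travel":[0.022,-0.09,-0.003],"turn":0},{"claw":-0.67,"travel":[0.034,-0.14,-0.003],"turn":0},{"claw":-0.67,"travel":[0.046,-0.19,-0.003],"turn":0},{"claw":-0.67,"travel":[0.058,-0.24,-0.003],"turn":0}]'
python3 -m inch '[{"claw":-0.67,"travel":[0.012,-0.047,0],"turn":0},{"claw":-0.67,"travel":[0.012,-0.047,0],"turn":0},{"claw":-0.67,"travel":[-0.006,0.025,0],"turn":0},{"claw":-0.67,"travel":[-0.006,0.025,0],"turn":0}]'
python3 - <<'E'
from h import *
t=imaging.get_image('top');print(*blobs("top",t,(260,155,405,295)),sep="\n")
a=imaging.get_image('scene');print(*blobs("scene",a,(265,165,385,260)),sep="\n")
print(proj("scene",[*t2w((-85,-76)),.068]),proj("top",[*t2w((-85,-76)),.068]))
plan((-128,-98,20,.083),(-115,-110,40,.083),(*behind((-85,-76),57,40),57,.083))
E
```

```text
clock: 14.1
position: [0.4573, 0.0382, 0.0829]
ee_rot: [0.0, 0.613, 0.79, 0.0]
contact_force: [0.5, 0.7, 0.3]
width: 0.0138
gripper_force: 0.4
clock: 14.5
position: [0.455, 0.0449, 0.0825]
ee_rot: [-0.001, 0.613, 0.79, -0.0]
contact_force: [-0.0, -0.2, -0.0]
width: 0.014
gripper_force: 0.0
(368.1, 212.6, 207, array([189, 186, 188]))
(315.9, 290.9, 221, array([188, 159, 107]))
(332.8, 185.9, 42, array([138, 116,  85]))
(350.9, 208.1, 16, array([180, 180, 182]))
(332.1, 216.1, 127, array([208, 175, 101]))
(379.4, 248.0, 203, array([219, 179, 123]))
(325.5, 244.7, 55, array([137, 114,  84]))
[[351.5835133  211.17093007]] [[333.01433498 251.98421019]]
now tray [-128.1  -76.8] z 0.0827 head 0.3
(-128, -98, 20, 0.083) [-0.103 -0.026  0.002] turn 0.11
(-115, -110, 40, 0.083) [-0.145 -0.104  0.002] turn 0.221
(np.float64(-106.78556140060108), np.float64(-109.54682271781697), 57, 0.083) [-0.133 -0.143  0.002] turn 0.315
```

```bash
python3 -m inch '[{"claw":-0.67,"travel":[-0.05,-0.01,0.002],"turn":0.045},{"claw":-0.67,"travel":[-0.1,-0.025,0.002],"turn":0.09},{"claw":-0.67,"travel":[-0.125,-0.06,0.002],"turn":0.135},{"claw":-0.67,"travel":[-0.14,-0.09,0.002],"turn":0.18},{"claw":-0.67,"travel":[-0.145,-0.104,0.002],"turn":0.225}]'
python3 -m inch '[{"claw":-0.67,"travel":[0.005,-0.02,0],"turn":0.045},{"claw":-0.67,"travel":[0.012,-0.039,0],"turn":0.09},{"claw":-0.67,"travel":[0.012,-0.039,0],"turn":0.09},{"claw":-0.67,"travel":[0.012,-0.039,0],"turn":0.09}]'
python3 - <<'E'
from h import *
t=imaging.get_image('top');print(*blobs("top",t,(310,225,350,270)),sep="\n")
plan((*behind((-85,-76),57,40),57,.083),(*behind((-38,-4),57,27.6),57,.083))
E
```

```text
clock: 15.1
position: [0.4264, 0.0229, 0.0831]
ee_rot: [0.0, 0.299, 0.954, -0.0]
contact_force: [0.2, -0.7, 0.6]
width: 0.0141
gripper_force: 0.0
clock: 15.5
position: [0.4292, 0.0155, 0.0831]
ee_rot: [-0.0, 0.166, 0.986, 0.0]
contact_force: [0.4, 0.2, -0.6]
width: 0.0143
gripper_force: 0.0
(316.3, 234.9, 269, array([212, 183,  99]))
now tray [-106.8 -109.6] z 0.0831 head 56.8
(np.float64(-106.78556140060108), np.float64(-109.54682271781697), 57, 0.083) [ 0.  0. -0.] turn 0.001
(np.float64(-53.03203736641475), np.float64(-27.147307675293703), 57, 0.083) [ 0.465 -0.159 -0.   ] turn 0.001
```

```bash
python3 -m inch '[{"claw":-0.67,"travel":[0.042,-0.014,0],"turn":0},{"claw":-0.67,"travel":[0.09,-0.031,0],"turn":0},{"claw":-0.67,"travel":[0.137,-0.047,0],"turn":0},{"claw":-0.67,"travel":[0.184,-0.063,0],"turn":0},{"claw":-0.67,"travel":[0.232,-0.079,0],"turn":0}]'
python3 -m inch '[{"claw":-0.67,"travel":[0.047,-0.016,0],"turn":0},{"claw":-0.67,"travel":[0.093,-0.032,0],"turn":0},{"claw":-0.67,"travel":[0.14,-0.048,0],"turn":0},{"claw":-0.67,"travel":[0.187,-0.064,0],"turn":0},{"claw":-0.67,"travel":[0.232,-0.079,0],"turn":0}]'
python3 -m inch '[{"claw":-0.67,"travel":[0,0,0],"turn":0},{"claw":-0.67,"travel":[-0.03,0.01,0],"turn":0},{"claw":-0.765,"travel":[-0.06,0.03,0],"turn":0},{"claw":-0.765,"travel":[-0.06,0.03,0],"turn":0}]'
python3 - <<'E'
from h import *
t=imaging.get_image('top');print(*blobs("top",t,(300,165,360,295)),sep="\n")
a=imaging.get_image('scene');print(*blobs("scene",a,(300,180,365,230)),sep="\n")
print(proj("scene",[*t2w((-38,-4)),.068]),proj("top",[*t2w((-38,-4)),.068]))
plan((-80,-2,0,.083))
E
```

```text
clock: 16.05
position: [0.4765, -0.0005, 0.0831]
ee_rot: [-0.0, 0.164, 0.986, 0.0]
contact_force: [-1.3, 0.3, -0.9]
width: 0.0143
gripper_force: 0.3
clock: 16.55
position: [0.5228, -0.0162, 0.0831]
ee_rot: [0.0, 0.164, 0.986, 0.0]
contact_force: [0.3, 0.3, -0.1]
width: 0.0143
gripper_force: 0.2
clock: 16.95
position: [0.5077, -0.0091, 0.0829]
ee_rot: [-0.001, 0.164, 0.986, 0.0]
contact_force: [0.7, -0.4, 0.4]
width: 0.0102
gripper_force: 0.0
(316.2, 221.0, 368, array([178, 171, 152]))
(358.1, 285.9, 52, array([183, 155, 108]))
(311.6, 185.7, 307, array([204, 175, 137]))
(358.2, 188.5, 195, array([217, 192, 145]))
(328.9, 199.2, 41, array([182, 183, 184]))
(331.5, 219.0, 94, array([209, 171,  96]))
[[330.63218824 198.33632828]] [[344.801877   218.97784751]]
now tray [-62.7 -38. ] z 0.0833 head 56.9
(-80, -2, 0, 0.083) [ 0.153  0.128 -0.001] turn -0.316
```

The scene blob (329,199) is C, about where expected (331,198). I'll lift over to stay clear of the brass ring while realigning.

```bash
python3 -m inch '[{"claw":-0.765,"travel":[-0.01,0.01,0.1],"turn":0},{"claw":-0.765,"travel":[-0.01,0.01,0.2],"turn":-0.045},{"claw":-0.765,"travel":[0.05,0.05,0.2],"turn":-0.09},{"claw":-0.765,"travel":[0.1,0.08,0.2],"turn":-0.135},{"claw":-0.765,"travel":[0.158,0.109,0.2],"turn":-0.18}]'
python3 -m inch '[{"claw":-0.765,"travel":[0,0,0],"turn":-0.045},{"claw":-0.765,"travel":[0,0,0],"turn":-0.09},{"claw":-0.765,"travel":[0,0,0],"turn":-0.135},{"claw":-0.765,"travel":[0,0,-0.06],"turn":-0.135},{"claw":-0.765,"travel":[0,0,-0.06],"turn":-0.135}]'
python3 - <<'E'
from h import *
plan((-76,-2,0,.083))
a=imaging.get_image('scene');print(*blobs("scene",a,(300,180,365,230)),sep="\n")
E
```

```text
clock: 17.55
position: [0.5419, 0.0121, 0.1236]
ee_rot: [0.0, 0.435, 0.9, 0.0]
contact_force: [0.1, -0.0, 0.0]
width: 0.0098
gripper_force: 0.0
clock: 18.05
position: [0.5402, 0.012, 0.1095]
ee_rot: [-0.001, 0.612, 0.791, -0.001]
contact_force: [0.0, -0.1, -0.5]
width: 0.01
gripper_force: 0.0
now tray [-76.   -2.7] z 0.1095 head 0.4
(-76, -2, 0, 0.083) [ 0.003  0.001 -0.132] turn -0.002
(306.6, 186.8, 175, array([196, 171, 136]))
(355.4, 188.0, 288, array([217, 192, 147]))
```

```bash
python3 -m inch '[{"claw":-0.765,"travel":[0.002,0.001,-0.07],"turn":-0.002},{"claw":-0.765,"travel":[0.002,0.001,-0.135],"turn":-0.002},{"claw":-0.765,"travel":[0.002,0.001,-0.135],"turn":-0.002},{"claw":-0.765,"travel":[0.002,0.001,-0.135],"turn":-0.002}]'
python3 - <<'E'
from h import *
plan((-50,-1,0,.083),(-36,0,0,.083),(-9,0,0,.083))
E
```

```text
clock: 18.5
position: [0.5419, 0.012, 0.0841]
ee_rot: [-0.0, 0.615, 0.789, -0.0]
contact_force: [0.1, 0.6, 0.3]
width: 0.01
gripper_force: 0.0
now tray [-75.6  -1.1] z 0.0841 head -0.1
(-50, -1, 0, 0.083) [ 0.032 -0.124 -0.005] turn 0.001
(-36, 0, 0, 0.083) [ 0.054 -0.191 -0.005] turn 0.001
(-9, 0, 0, 0.083) [ 0.087 -0.322 -0.005] turn 0.001
```

```bash
python3 -m inch '[{"claw":-0.765,"travel":[0.01,-0.04,-0.003],"turn":0},{"claw":-0.765,"travel":[0.022,-0.085,-0.004],"turn":0},{"claw":-0.765,"travel":[0.033,-0.125,-0.004],"turn":0},{"claw":-0.765,"travel":[0.044,-0.16,-0.004],"turn":0},{"claw":-0.765,"travel":[0.054,-0.191,-0.004],"turn":0}]'
python3 -m inch '[{"claw":-0.765,"travel":[0.008,-0.035,0],"turn":0},{"claw":-0.765,"travel":[0.016,-0.07,0],"turn":0},{"claw":-0.765,"travel":[0.024,-0.1,0],"turn":0},{"claw":-0.765,"travel":[0.033,-0.132,0],"turn":0},{"claw":-0.765,"travel":[0.033,-0.132,0],"turn":0}]'
python3 -m inch '[{"claw":-0.765,"travel":[0,0,0],"turn":0},{"claw":-0.765,"travel":[-0.03,0.12,0],"turn":0},{"claw":-0.765,"travel":[-0.03,0.12,0.2],"turn":0},{"claw":-0.765,"travel":[-0.03,0.12,0.45],"turn":0},{"claw":-0.765,"travel":[-0.03,0.12,0.7],"turn":0}]'
python3 -m inch '[{"claw":-0.765,"travel":[-0.2,-0.1,0],"turn":0},{"claw":-0.765,"travel":[-0.3,-0.3,0],"turn":0},{"claw":-0.765,"travel":[-0.4,-0.5,0],"turn":0},{"claw":-0.765,"travel":[-0.5,-0.7,0],"turn":0},{"claw":-0.765,"travel":[-0.6,-0.9,0],"turn":0}]'
python3 -m inch '[{"claw":-0.765,"travel":[-0.1,-0.2,0],"turn":0},{"claw":-0.765,"travel":[-0.2,-0.4,0],"turn":0},{"claw":-0.765,"travel":[-0.3,-0.6,0],"turn":0},{"claw":-0.765,"travel":[-0.4,-0.8,0],"turn":0},{"claw":-0.765,"travel":[-0.4,-0.8,0],"turn":0}]'
python3 - <<'E'
from h import *
t=imaging.get_image('top');print(*blobs("top",t,(260,155,405,295)),sep="\n")
a=imaging.get_image('scene')
f=lambda i,b:cv2.resize(i[b[1]:b[3],b[0]:b[2],::-1],(390,300),interpolation=cv2.INTER_CUBIC)
s=cv2.resize(t[:,:,::-1],(480,300))
cv2.imwrite('pics/z.png',np.vstack([np.hstack([f(a,(260,165,390,265)),f(t,(245,155,427,295))]),np.pad(s,((0,0),(0,300),(0,0)))]))
E
```

```text
clock: 19.0
position: [0.5531, -0.027, 0.0835]
ee_rot: [0.0, 0.616, 0.788, 0.0]
contact_force: [-0.2, -0.1, 0.5]
width: 0.0103
gripper_force: 0.4
clock: 19.5
position: [0.5598, -0.0535, 0.0833]
ee_rot: [0.0, 0.616, 0.788, -0.0]
contact_force: [0.1, -0.9, -0.2]
width: 0.0102
gripper_force: 0.0
clock: 20.0
position: [0.5525, -0.0278, 0.2244]
ee_rot: [-0.001, 0.615, 0.789, -0.0]
contact_force: [1.5, -1.0, 0.8]
width: 0.0102
gripper_force: 0.0
clock: 20.5
position: [0.4323, -0.2093, 0.2235]
ee_rot: [0.0, 0.615, 0.789, 0.0]
contact_force: [0.7, 0.1, -0.0]
width: 0.0103
gripper_force: 0.0
clock: 21.0
position: [0.3513, -0.3731, 0.2233]
ee_rot: [0.001, 0.617, 0.787, -0.002]
contact_force: [0.4, -0.6, -0.0]
width: 0.0102
gripper_force: 0.0
(369.2, 211.2, 256, array([175, 172, 173]))
(314.3, 234.9, 347, array([213, 185, 101]))
```

View pics/z.png

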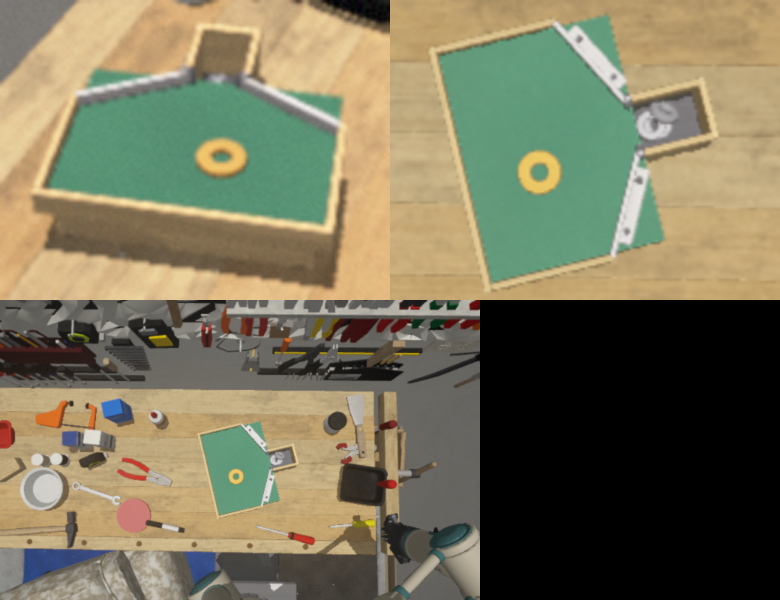

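The three steel rings lie in the slot, at about (660,120) in the crop. The brass ring is at (314.3,234.9), exactly where it started, and the jar, bottle and pliers look unmoved.

```bash
python3 -c "
from rig import ticket
print(ticket.sign_off())"
```

```text
the job is handed in; nothing more can be done
None
```

The three small steel washers were swept through the gate one at a time and lie in the slot, the brass one is still where it started on the deck, the jar, glue bottle and pliers look unmoved, and the job was handed in at about 21 s.

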